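# Close up the vial cool box

### The arm

A 6-joint arm with a two-finger parallel gripper is mounted at the origin on a cart in front of the work surface, level with it; the furniture and walls round the work are solid. World frame = base frame: x ahead of the robot, y to its left, z up, the work surface at z = 0. Lengths are in m, angles in rad, forces in N, time in s.
With the tool pointing down it reaches from about 0.275 to 0.775 m from the base axis. Payload 14.6 kg.
Tool frame: the origin (TCP) lies between the finger pads; the fingertips stand 25 mm ahead of it and the grasp point (between the pads) lies 6 mm ahead of it; z points along the fingers, y is the line along which they close (so a half turn about z gives the same grasp; the last joint's range is limited). The gripper opens to 85 mm and grips with 20 to 120 N. Pads are 22 mm wide; open, the fingers measure 114 mm over their backs; the gripper's body (76 mm by 85 mm) begins 54 mm behind the grasp point. The pads swing forward as they close: fully open they stand 13 mm farther back than shut.
Start: joints at [1.113, 0.263, -0.048, 1.259, 0, 1.415], TCP at [0.157, 0.501, 0.233] pointing down, gripper open.
Joint ranges: [-2.65, 2.65], [-0.89, 1.7], [-1.18, 1.37], [-2.13, 2.11], [-1.35, 1.29], [-3.14, 3.14]. Speed limits (rad/s): [1.89, 1.89, 2.57, 2.79, 3.14, 3.14].

### API

Orientations are given as a rotation vector (axis times angle).
In Python, from rig import get_state, read_camera, finish_job, look_for, mark_of gives the robot as it stands.
- The arm moves only by the shell command python3 -m crank 'ROWS' [OPENING] [FORCE]. ROWS is JSON, a list of rows, each a list of 6 numbers: the shift along the world's x, y, z in cm, then the turn, a rotation vector about the world's x, y, z in rad. In form: [[tx, ty, tz, rx, ry, rz], ...]. A call has 1 to 12 rows; each row is the pose to reach, as a shift and turn from the pose commanded when the call began; what a row does not reach only later rows make up. A row lasts 1/12 s, in which the tool goes at most 41.7 mm and 7.16 degrees, less where a joint would pass 70% of its speed; a pose out of reach is approached as far as the arm can. A call with a gripper value outside its range is refused whole. OPENING is the finger opening in cm, from 0 to 8.54, set as the call begins (- or left out, the last holds). The fingers move at their own pace and stop on an object; FORCE is the grip in N (left out, the last holds). Time passes only in rows, so rows that repeat a pose let the fingers close. It gives the time, the measured TCP pose, the force, the opening and the grip force at its end, in the units of the state.
- get_state(): the state, without advancing time (a new reading comes with each control period).
- read_camera(name): name is "scene" or "top"; returns a dict with "color" (384x512x3 uint8, red, green, blue), "intrinsics" (3x3 intrinsics, pixels), "k1" (the pictures are not rectified: a ray, as slopes to the right and down, at radius r is drawn at 1 + k1 r^2 times it, then the intrinsics apply), "xyz" and "rotation" of the camera in the world. Camera axes: x right, y up, looking along -z (the intrinsics and any distortion apply to the point x, -y, -z); pixel columns grow to the right and rows downward; lengths in m; the calibration is good to about 2 mm. A picture is of the moment at which its call begins. There is no depth.
- finish_job(): hands the job in; it is judged then, once.
Trained networks look in the newest picture that a camera, given by its name, has taken for a name from the list of things; names that differ only in an ending like _2 or _b are one class to them, and where a whole thing is asked for, a point or a joint stands for the part that bears it (a point fixed in the world has none). Each returns a list of dicts, best first, with "conf" (0 to 1); they miss things now and then, are a little off and sometimes report something else, mostly with a low value. They report only what shows in the picture. A call takes as long as a camera call.
- look_for(camera, target): "rect" ([left, top, right, bottom] in pixels, round what is visible of it).
- mark_of(camera, target): "pixel" ([column, row] in pixels: a listed point, or the origin of a listed thing).
The state is a dict: "clock": time; "joint_positions": joint angles; "qd": joint speeds; "joint_efforts": joint torques, N m; "eef_pos": TCP position; "orientation": TCP orientation; "ft_force": force on the tool from outside, world axes, zero at the start; "torque": the same for the moment, N m; "width": finger opening in m; "gripper_force": force on a finger pad.
Only numpy, scipy, OpenCV 4.12 (cv2) and the standard library are available. Lean on these libraries where they do the work, as an engineer would, in place of code of your own. Each camera call takes 0.05 s, during which the arm holds its last target. There are 200 camera calls.

### The job

Close up the open cool box by pushing with the fingertips from outside, without gripping or lifting anything: first fold the upright inner flap down flat over the vials, then swing the hinged cover over it and press it fully shut. Keep the fingers off the clean inner faces of flap and cover, leave the vials standing in their holes and do not disturb the other things on the bench.

Things in the scene. Friction and masses are not known exactly. Their poses are not given: they have to be found in the camera images.
- cool_box: Open white plastic box fixed to the bench, 170 (x) x 210 (y) x 92 (z) mm, walls 8 mm; turned by up to 0.4 rad about the vertical. Origin at the centre of its underside, z up. In its own frame the cover is hinged along the +y rim and the flap inside along the -y wall; both hinge lines run along the box's x.
- flap (a joint): Angle of the inner flap, rad: 0 = folded down flat (its stop), 1.57 = upright; starts at 1.45 to 1.7, other stop 1.75. Fold it by pushing its outer face (toward the box's -y side) toward +y, then down. Hinge friction about 0.1 N m: it stays where it is left and must be pressed down all the way (1 to 2 N at the free edge). While up it is in the cover's way.
- flap_hinge (a point): Middle of the flap's hinge line, in the box's frame at y = -90 mm, z = 74 mm (18 mm below the rim). From here the flap, a stiff metal plate 130 mm wide along the hinge, 120 mm long and 5 mm thick, reaches toward the box's +y when flat; its upper face is then at z = 79 mm.
- flap_edge (a point): Middle of the flap's free edge, 120 mm from its hinge, at mid-thickness.
- cover (a joint): Angle of the cover, rad: 0 = fully shut (its stop, flat on the rim), 1.57 = upright; starts at 1.55 to 1.8, other stop 1.9. Shut it by pushing its outer face (toward the box's +y side) toward -y, then down. Hinge friction about 0.33 N m: it stays where it is left and must be pressed down all the way (2 to 3 N near the free edge).
- cover_hinge (a point): Middle of the cover's hinge line, in the box's frame at y = +105 mm, z = 92 mm. From here the cover, a white plate 170 mm wide along the hinge, 210 mm long and 10 mm thick, with a thin plug on its inner face, reaches toward the box's -y when shut; its upper face is then at z = 103 mm.
- cover_edge (a point): Middle of the cover's free edge, 210 mm from its hinge, at mid-thickness.
- vial_a: Small screw-cap vial, 27 mm across and 60 mm tall, standing loose in a 30 mm hole of the insert inside the cool box, under where the flap comes down; leave it standing. Origin at the centre of its underside.
- vial_b: Small screw-cap vial, 27 mm across and 60 mm tall, standing loose in a 30 mm hole of the insert inside the cool box, under where the flap comes down; leave it standing. Origin at the centre of its underside.
- vial_c: Small screw-cap vial, 27 mm across and 60 mm tall, standing loose in a 30 mm hole of the insert inside the cool box, under where the flap comes down; leave it standing. Origin at the centre of its underside.
- beaker: Empty clear beaker, 62 mm across and 81 mm tall, standing loose on the bench on the box's -y side. Origin at the centre of its underside. Leave it alone.
- marker: White marker pen with a black cap, 138 x 17 x 19 mm, lying loose on the bench near the robot, on the box's -y side. Origin at the centre of its underside. Leave it alone.
- timer: Small white bench timer, 62 x 66 x 18 mm, loose on the bench. Origin at the centre of its underside. Leave it alone.
- tape: Roll of tape lying flat, 94 mm across, 24 mm high, loose on the bench. Origin at the centre of its underside. Leave it alone.
- flap_inside (a point): The flap's clean inner face (the side that looks toward the cover while upright and down at the vials once folded): a layer 126 x 106 x 2 mm that covers it to within 2 mm of the free edge. It must not be touched by the robot, as gripping the flap would. This point: middle of the face, 65 mm from the hinge.
- cover_inside (a point): The cover's clean inner face (the side that looks toward the flap while upright and down once shut): a layer 164 x 198 mm with a raised grey plug 146 x 180 mm that ends 5 mm under the hinge line when shut. It must not be touched by the robot, as gripping the cover would. This point: middle of the face, 105 mm from the hinge, on the plug.

How it is judged:
On the way, in this order (a step that is already met when the one before it is completed fails the run):
1. the flap is folded down flat over the vials (value of joint flap below 0.1 rad), for 0.2 s.
2. the cover is swung shut over the flap (value of joint cover below 0.05 rad), for 0.2 s.
At the end, for the whole second after the job is handed in: The cover is fully shut (within 0.05 rad of its stop, at rest) over the flap, which lies flat (within 0.10 rad); the three vials stand upright within 15 mm of where they were, and beaker, marker, timer and tape are within 30 mm of where they were (value of joint flap below 0.1 rad and value of joint cover below 0.05 rad and velocity of joint cover between -0.05 and 0.05 rad/s and distance of each of vial_a, vial_b, vial_c from where it was at the start of the episode below 0.015 m and angle between each of vial_a, vial_b, vial_c, beaker's own z axis and vertical below 0.3 rad and distance of each of beaker, marker, timer, tape from where it was at the start of the episode below 0.03 m); the robot touches nothing.
It fails at once if the cover is swung down while the flap is still up (value of joint cover below 0.8 rad and value of joint flap above 0.3 rad).
It fails at once if the flap or the cover is gripped: fingers or arm touch its inner face (contact force between any of the fingers, the arm and flap_c2 above 1 N or contact force between any of the fingers, the arm and cover_c1 above 1 N or contact force between any of the fingers, the arm and cover_c2 above 1 N).
It fails at once if a vial is lifted, tipped or carried (distance of any of vial_a, vial_b, vial_c from where it was at the start of the episode above 0.02 m or angle between any of vial_a, vial_b, vial_c's own z axis and vertical above 0.4 rad).
It fails at once if a bystander is knocked, lifted or carried away (distance of any of beaker, marker, timer, tape from where it was at the start of the episode above 0.03 m or angle between beaker's own z axis and vertical above 0.4 rad).
It also fails if it takes over 59 s, if anything falls off the work surface, if the arm or the gripper's body presses on something with over 40 N, if the wrist force passes 120 N, or if a joint passes its speed limit or range.

## Working session

There is one attempt and no reset: what is moved stays moved. The work goes in short steps, Python scripts to look and compute and a shell command to move; the robot and the scene stay as the last step left them, time stands still between calls to the robot, and variables do not carry over. Pictures are saved under pics/ and viewed, at most 10 in all, crops included, and the job is handed in when it is done.

```bash
mkdir -p pics
cat > h.py <<'E'
import numpy as np, cv2
from rig import *
def ray(c,px):
    K=np.array(c["intrinsics"]);u=np.array([(px[0]-K[0,2])/K[0,0],(px[1]-K[1,2])/K[1,1]])
    s=u.copy()
    for _ in range(20): s=u/(1+c["k1"]*(s@s))
    R=np.array(c["rotation"]);R=R if R.shape==(3,3) else cv2.Rodrigues(R)[0]
    d=R@np.array([s[0],-s[1],-1]);return np.array(c["xyz"]),d/np.linalg.norm(d)
def tri(r1,r2):
    (a,d),(b,e)=r1,r2
    t=np.linalg.lstsq(np.c_[d,-e],b-a,rcond=None)[0]
    p,q=a+t[0]*d,b+t[1]*e
    return (p+q)/2,np.linalg.norm(p-q)
def atz(r,z): return r[0]+(z-r[0][2])/r[1][2]*r[1]
E
python3 - <<'E'
from h import *
C={n:read_camera(n) for n in("scene","top")}
for n in C: cv2.imwrite(f"pics/{n}0.png",C[n]["color"][:,:,::-1]); print(n,C[n]["xyz"])
for t in ["cool_box","flap_hinge","flap_edge","cover_hinge","cover_edge","flap_inside","cover_inside","beaker","marker","timer","tape"]:
    m={n:mark_of(n,t)[:1] for n in C}
    for n in C:
        if m[n]: print(t,n,np.round(m[n][0]["pixel"]),round(m[n][0]["conf"],2),"z0:",atz(ray(C[n],m[n][0]["pixel"]),0).round(3))
    if all(m.values()):
        p,e=tri(*[ray(C[n],m[n][0]["pixel"]) for n in C]);print("   ",p.round(3),round(e,4))
s=get_state();print(s["clock"],s["eef_pos"],s["orientation"],s["ft_force"],s["width"])
E
```

```text
scene [0.07280126 0.81690065 1.09728055]
top [ 0.34306944 -0.03332982  1.21145086]
cool_box scene [245. 215.] 0.87 z0: [0.542 0.003 0.   ]
cool_box top [232. 190.] 0.61 z0: [0.541 0.002 0.   ]
    [ 0.542  0.002 -0.002] 0.0019
flap_hinge scene [271. 183.] 0.96 z0: [ 0.533 -0.158  0.   ]
flap_hinge top [266. 198.] 0.86 z0: [ 0.518 -0.085  0.   ]
    [ 0.502 -0.083  0.084] 0.008
flap_edge top [264. 186.] 0.86 z0: [ 0.549 -0.079  0.   ]
cover_hinge scene [216. 214.] 0.76 z0: [0.624 0.04  0.   ]
cover_hinge top [189. 167.] 0.76 z0: [0.599 0.114 0.   ]
    [0.58  0.103 0.089] 0.0007
cover_edge scene [205. 165.] 0.92 z0: [ 0.772 -0.132  0.   ]
cover_edge top [168. 140.] 0.6 z0: [0.673 0.169 0.   ]
    [0.591 0.119 0.29 ] 0.0066
flap_inside scene [208. 164.] 0.61 z0: [ 0.768 -0.141  0.   ]
flap_inside top [266. 190.] 0.59 z0: [ 0.539 -0.085  0.   ]
    [ 0.589 -0.037  0.157] 0.1701
cover_inside scene [214. 192.] 0.9 z0: [ 0.681 -0.039  0.   ]
cover_inside top [179. 159.] 0.81 z0: [0.621 0.138 0.   ]
    [0.576 0.111 0.191] 0.0025
beaker scene [277. 177.] 0.72 z0: [ 0.529 -0.193  0.   ]
beaker top [302. 196.] 0.74 z0: [ 0.525 -0.179  0.   ]
    [ 0.522 -0.177  0.017] 0.0007
marker top [316. 243.] 0.6 z0: [ 0.405 -0.211  0.   ]
timer scene [327. 162.] 0.48 z0: [ 0.407 -0.332  0.   ]
timer top [169. 141.] 0.74 z0: [0.67  0.167 0.   ]
    [0.415 0.086 0.431] 0.2678
tape scene [284. 145.] 0.67 z0: [ 0.576 -0.35   0.   ]
tape top [369. 173.] 0.76 z0: [ 0.584 -0.354  0.   ]
    [ 0.582 -0.357 -0.007] 0.0061
1.2 [0.15655254 0.50110213 0.23268238] [-4.73882101e-01 -3.10557501e+00 -2.62787907e-06] [-0.62796301  0.01537665 -0.06144269] 0.08545826992111394
```

View pics/scene0.png

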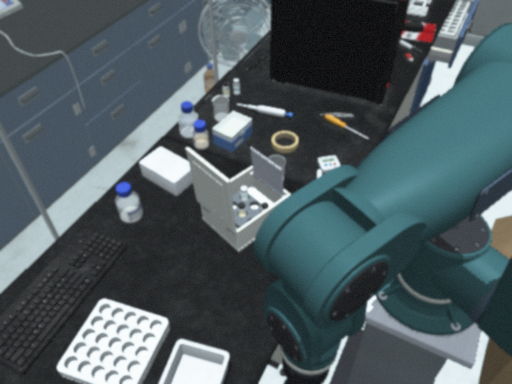

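View pics/top0.png

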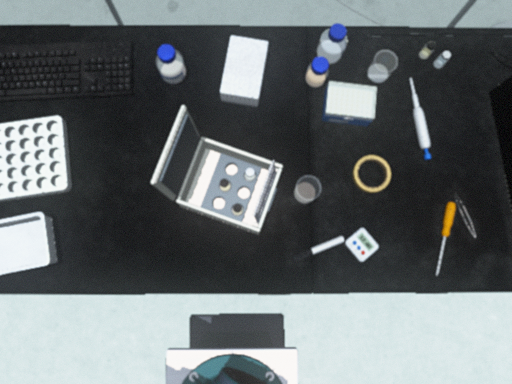

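The scene view shows the box around (240,210), with the flap up near (268,170) and the cover up near (205,185). The top view shows the box corners at about (280,163), (262,231) and (178,203), and the beaker at (308,188). The timer is at (362,244), so the network's timer hit at the cover was false. Next I'll overlay a model to check the pose.

```bash
cat >> h.py <<'E'
def proj(c,P):
    R=np.array(c["rotation"]);R=R if R.shape==(3,3) else cv2.Rodrigues(R)[0]
    q=R.T@(np.array(P)-c["xyz"]);s=np.array([q[0],-q[1]])/-q[2];s=s*(1+c["k1"]*(s@s))
    K=np.array(c["intrinsics"]);return np.array([K[0,0]*s[0]+K[0,2],K[1,1]*s[1]+K[1,2]])
def B(o,yaw,p): 
    c,s=np.cos(yaw),np.sin(yaw);return np.array([o[0]+c*p[0]-s*p[1],o[1]+s*p[0]+c*p[1],p[2]])
E
python3 - <<'E'
from h import *
C={n:read_camera(n) for n in("scene","top")}
for px in [(281,163),(262,232),(177,203)]: print(atz(ray(C["top"],px),.092).round(3))
o,yaw=(.540,.003),-.35
ims=[]
for n,(x,y) in {"top":(130,80),"scene":(160,110)}.items():
    im=C[n]["color"][:,:,::-1].copy()
    im=cv2.resize(im[y:y+150,x:x+195],None,fx=2,fy=4*.5,interpolation=2)
    def poly(L,col): cv2.polylines(im,[np.array([(proj(C[n],B(o,yaw,p))-(x,y))*2 for p in L]).astype(int)],True,col,1)
    poly([(a*.085,b*.105,.092) for a,b in((1,1),(1,-1),(-1,-1),(-1,1))],(0,0,255))
    a=1.57;poly([(-.065,-.09,.074),(.065,-.09,.074),(.065,-.09+.12*np.cos(a),.074+.12*np.sin(a)),(-.065,-.09+.12*np.cos(a),.074+.12*np.sin(a))],(0,255,0))
    poly([(-.085,.105,.092),(.085,.105,.092),(.085,.105-.21*np.cos(a),.092+.21*np.sin(a)),(-.085,.105-.21*np.cos(a),.092+.21*np.sin(a))],(255,0,255))
    ims.append(im)
cv2.imwrite("pics/ov.png",np.hstack(ims))
E
```

```text
[ 0.59  -0.118  0.092]
[ 0.425 -0.071  0.092]
[0.494 0.128 0.092]
```

View pics/ov.png

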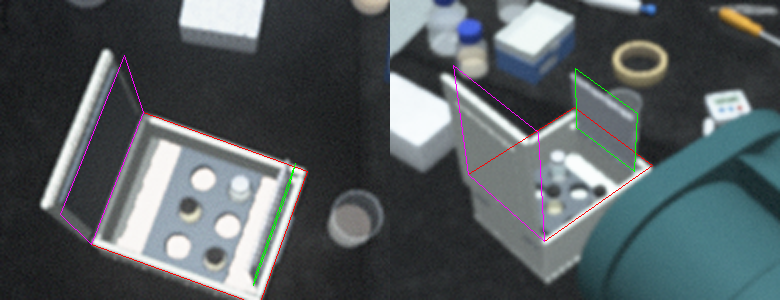

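The overlay fits: box at (0.540, 0.003), yaw -0.35, cover at about 1.7 rad and flap at about 1.5 rad. The tool's closing axis already lies along the box's y. I'll go round on the robot's side to get behind the flap.

```bash
python3 -m crank '[[1.5,-3,1,0,0,0],[3,-6.4,2,0,0,0],[4.5,-9.8,3,0,0,0],[6,-13.2,3,0,0,0],[7.5,-16.5,3,0,0,0],[9,-20,3,0,0,0],[10.5,-23,3,0,0,0],[12,-26,3,0,0,0],[13.5,-29,3,0,0,0],[15,-32,3,0,0,0],[16.3,-35.1,3,0,0,0],[16.3,-35.1,3,0,0,0]]' 0 20
python3 -m crank '[[1,-3,0,0,0,0],[2,-6,0,0,0,0],[3,-9,0,0,0,0],[4,-12,0,0,0,0],[5,-15,0,0,0,0],[6.5,-18,0,0,0,0],[8,-21,0,0,0,0],[9.5,-24,0,0,0,0],[11,-27,0,0,0,0],[14,-29.3,0,0,0,0],[16.5,-29.3,0,0,0,0],[16.5,-29.3,0,0,0,0]]'
```

```text
clock: 2.3
eef_pos: [0.3215, 0.146, 0.2628]
orientation: [0.483, 3.103, -0.001]
ft_force: [-0.7, 0.5, -0.8]
width: -0.0001
gripper_force: 0.0
clock: 3.3
eef_pos: [0.4878, -0.1442, 0.2616]
orientation: [0.476, 3.105, 0.001]
ft_force: [0.5, -0.5, -0.5]
width: 0.0001
gripper_force: 0.0
```

```bash
python3 -m crank '[[0,0,-3.5,0,0,0],[0,0,-7.3,0,0,0],[0.6,1.7,-7.3,0,0,0],[1.2,3.4,-7.3,0,0,0],[1.8,5,-7.3,0,0,0],[2.3,6.3,-7.4,0,0,0],[2.7,7.5,-7.7,0,0,0],[3.1,8.6,-8.2,0,0,0],[3.55,9.7,-8.95,0,0,0],[3.9,10.7,-9.8,0,0,0],[4.2,11.55,-10.8,0,0,0],[4.2,11.55,-10.8,0,0,0]]'
python3 - <<'E'
from h import *
C={n:read_camera(n) for n in("scene","top")}
ims=[]
for n,(x,y) in {"top":(130,80),"scene":(160,110)}.items():
    ims.append(cv2.resize(C[n]["color"][y:y+150,x:x+195,::-1],None,fx=2,fy=2,interpolation=2))
cv2.imwrite("pics/f1.png",np.hstack(ims))
E
```

```text
clock: 4.3
eef_pos: [0.526, -0.0257, 0.1535]
orientation: [-0.471, -3.105, -0.0]
ft_force: [-0.3, -0.8, -0.5]
width: 0.0003
gripper_force: 0.0
```

View pics/f1.png

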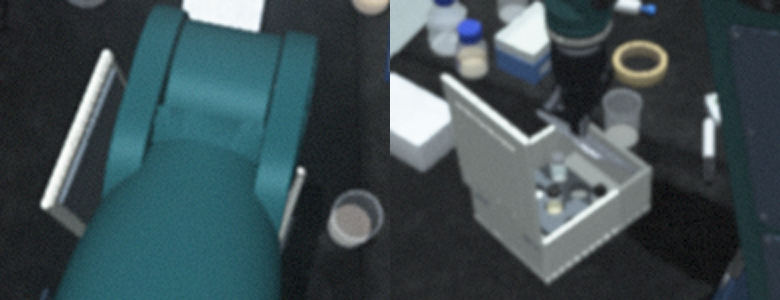

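The scene crop shows the flap folded about two thirds down under the fingertip, near (590,140), and the beaker untouched. I'll carry on down and press.

```bash
python3 -m crank '[[0.25,0.7,-1.2,0,0,0],[0.45,1.25,-2.4,0,0,0],[0.55,1.5,-3.3,0,0,0],[0.6,1.65,-4.1,0,0,0],[0.65,1.75,-4.6,0,0,0],[0.65,1.75,-5,0,0,0],[0.65,1.75,-5.3,0,0,0],[0.65,1.75,-5.5,0,0,0],[0.65,1.75,-5.5,0,0,0],[0.65,1.75,-5.5,0,0,0]]'
```

```text
clock: 5.23
eef_pos: [0.5331, -0.01, 0.0998]
orientation: [0.474, 3.106, -0.0]
ft_force: [-0.4, -1.1, 0.8]
width: 0.0
gripper_force: 0.0
```

```bash
python3 -m crank '[[0,0,-0.3,0,0,0],[0,0,-0.6,0,0,0],[0,0,-0.6,0,0,0]]'
```

```text
clock: 5.48
eef_pos: [0.5329, -0.0099, 0.0932]
orientation: [-0.474, -3.105, 0.0]
ft_force: [0.4, 0.2, 0.2]
width: 0.0001
gripper_force: 0.0
```

Run:
```python
from h import *
c=read_camera("scene")
cv2.imwrite("pics/f2.png",cv2.resize(c["color"][130:260,200:330,::-1],None,fx=4,fy=4,interpolation=2))
print(mark_of("scene","flap_edge")[:1],[proj(c,B((.54,.003),-.35,(0,.03,z))).round() for z in (.077,.09)])
```

```text
[{'pixel': [238.5, 198.9], 'conf': 0.91}] [array([238., 204.]), array([238., 201.])]
```

View pics/f2.png

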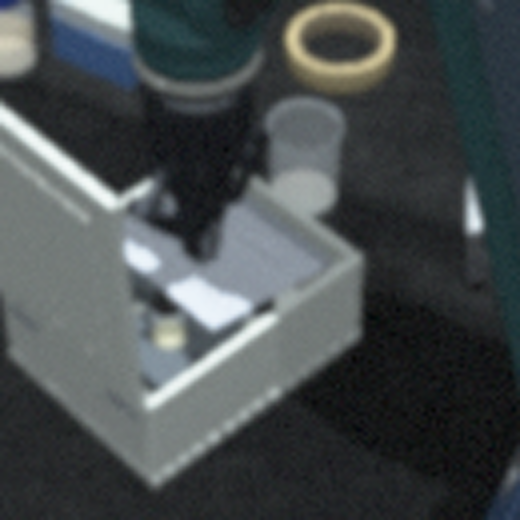

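The flap is nearly down, with its edge around (250,300) in the crop. The network puts the edge about 20 mm too high, so I'll press further until the force rises.

```bash
python3 -m crank '[[0,0,-0.3,0,0,0],[0,0,-0.6,0,0,0],[0,0,-0.6,0,0,0]]'; python3 -m crank '[[0,0,-0.3,0,0,0],[0,0,-0.5,0,0,0],[0,0,-0.5,0,0,0]]'
```

```text
clock: 5.83
eef_pos: [0.5328, -0.0098, 0.0871]
orientation: [-0.474, -3.105, 0.0]
ft_force: [0.4, 0.6, -0.5]
width: -0.0001
gripper_force: 0.0
clock: 6.08
eef_pos: [0.5329, -0.0099, 0.0822]
orientation: [-0.474, -3.105, 0.0]
ft_force: [0.1, 0.5, -0.4]
width: -0.0
gripper_force: 0.0
```

Run:
```python
from h import *
c=read_camera("scene")
im=cv2.resize(c["color"][130:260,200:330,::-1],None,fx=4,fy=4,interpolation=2)
for th,col in((0,(0,255,0)),(.2,(0,0,255))):
    L=[(-.065,-.09,.079),(.065,-.09,.079),(.065,-.09+.12*np.cos(th),.079+.12*np.sin(th)),(-.065,-.09+.12*np.cos(th),.079+.12*np.sin(th))]
    cv2.polylines(im,[np.array([(proj(c,B((.54,.003),-.35,p))-(200,130))*4 for p in L]).astype(int)],True,col,1)
cv2.imwrite("pics/f3.png",im)
print(mark_of("scene","flap_edge")[:1],get_state()["eef_pos"],get_state()["ft_force"])
```

```text
[{'pixel': [237.3, 204.0], 'conf': 0.75}] [ 0.53295789 -0.00989864  0.08256636] [-1.00786656 -0.58591437  0.50267062]
```

View pics/f3.png

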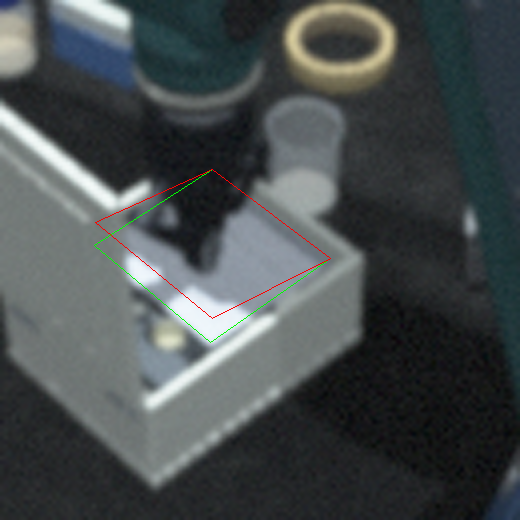

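```bash
python3 -m crank '[[0,0,-0.2,0,0,0],[0,0,-0.4,0,0,0],[0,0,-0.4,0,0,0]]'; python3 -m crank '[[0,0,-0.2,0,0,0],[0,0,-0.4,0,0,0],[0,0,-0.4,0,0,0]]'
```

```text
clock: 6.43
eef_pos: [0.5334, -0.0099, 0.0801]
orientation: [0.473, 3.104, -0.0]
ft_force: [-7.3, 0.0, 23.3]
width: 0.0001
gripper_force: 11.6
clock: 6.68
eef_pos: [0.5337, -0.0099, 0.0792]
orientation: [0.473, 3.101, -0.001]
ft_force: [-24.9, 3.4, 78.8]
width: 0.0001
gripper_force: 39.3
```

Force rose to 79 N at the stop and the edge matches the flat overlay, so the flap is flat. The effective tip height is about the TCP height. Now up, over the cover, and behind it.

```bash
python3 -m crank '[[0,0,1,0,0,0],[0,0,4,0,0,0],[0,0,8,0,0,0],[0,0,12,0,0,0],[0,0,16,0,0,0],[0,0,20,0,0,0],[0,0,24,0,0,0],[0,0,28,0,0,0],[0,0,31,0,0,0],[0,0,31,0,0,0]]'
python3 - <<'E'
from h import *
c=read_camera("scene");read_camera("top")
print([(n,t,mark_of(n,t)[:1]) for t in ("flap_edge","cover_edge") for n in ("scene","top")])
E
```

```text
clock: 7.52
eef_pos: [0.534, -0.0101, 0.39]
orientation: [0.473, 3.098, -0.0]
ft_force: [0.7, -0.1, 0.4]
width: -0.0001
gripper_force: 0.0
[('scene', 'flap_edge', [{'pixel': [239.7, 208.4], 'conf': 0.78}]), ('top', 'flap_edge', []), ('scene', 'cover_edge', [{'pixel': [207.0, 165.2], 'conf': 0.67}]), ('top', 'cover_edge', [])]
```

```bash
python3 -m crank '[[1.1,3,0,0,0,0],[2.2,6,0,0,0,0],[3.3,9,0,0,0,0],[4.4,12,0,0,0,0],[5.5,15,0,0,0,0],[6.6,18,0,0,0,0],[7.7,21.1,0,0,0,0],[7.7,21.1,0,0,0,0],[7.7,21.1,-4,0,0,0],[7.7,21.1,-8,0,0,0],[7.7,21.1,-12,0,0,0],[7.7,21.1,-12,0,0,0]]'
python3 - <<'E'
from h import *
C={n:read_camera(n) for n in("scene","top")}
cv2.imwrite("pics/c1.png",np.hstack([cv2.resize(C[n]["color"][y:y+150,x:x+195,::-1],None,fx=2,fy=2,interpolation=2) for n,(x,y) in {"top":(110,70),"scene":(160,110)}.items()]))
E
```

```text
clock: 8.82
eef_pos: [0.6045, 0.2, 0.2551]
orientation: [-0.471, -3.09, 0.009]
ft_force: [-1.0, -0.3, -2.6]
width: 0.0001
gripper_force: 0.0
```

View pics/c1.png

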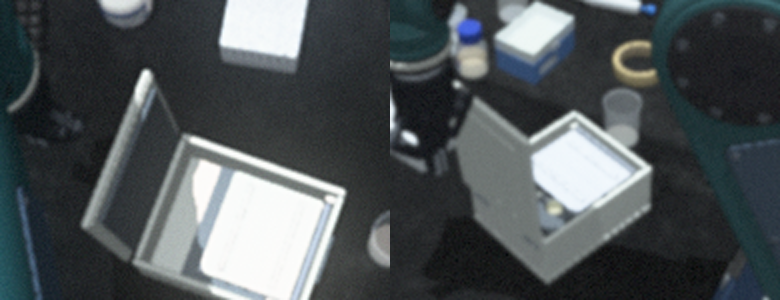

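The flap lies flat over the vials, and the gripper stands behind the cover at left in both views. Next I'll swing the cover.

```bash
python3 -m crank '[[-0.7,-1.8,0.2,0,0,0],[-1.3,-3.5,0.4,0,0,0],[-1.9,-5.1,0.4,0,0,0],[-2.4,-6.5,0.5,0,0,0],[-2.9,-8,0.6,0,0,0],[-3.6,-9.9,0.5,0,0,0],[-4.2,-11.4,0.2,0,0,0],[-4.7,-13,-0.2,0,0,0],[-5.3,-14.5,-0.65,0,0,0],[-5.3,-14.5,-0.65,0,0,0]]'
python3 - <<'E'
from h import *
C={n:read_camera(n) for n in("scene","top")}
cv2.imwrite("pics/c2.png",np.hstack([cv2.resize(C[n]["color"][y:y+150,x:x+195,::-1],None,fx=2,fy=2,interpolation=2) for n,(x,y) in {"top":(110,70),"scene":(160,110)}.items()]))
E
```

```text
clock: 9.75
eef_pos: [0.557, 0.0538, 0.2595]
orientation: [0.476, 3.104, -0.0]
ft_force: [-0.9, 0.5, 0.2]
width: -0.0004
gripper_force: 0.0
```

View pics/c2.png

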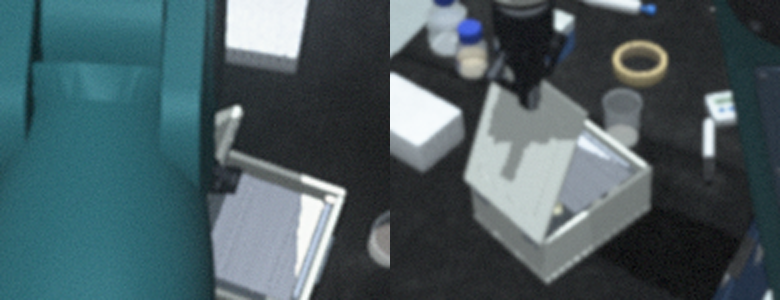

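The cover follows at about 1.1 rad. The tip at (530,105) in the right crop is close to the free edge, so I'll continue on a smaller radius.

```bash
python3 -m crank '[[0,0,-1.5,0,0,0],[-0.2,-0.5,-3,0,0,0],[-0.65,-1.75,-4.35,0,0,0],[-1,-2.8,-5.3,0,0,0],[-1.45,-3.9,-6.25,0,0,0],[-1.8,-4.8,-7.4,0,0,0],[-2.1,-5.7,-8.6,0,0,0],[-2.35,-6.4,-9.9,0,0,0],[-2.55,-7,-11.2,0,0,0],[-2.75,-7.6,-13.4,0,0,0],[-2.75,-7.6,-13.4,0,0,0]]'
python3 - <<'E'
from h import *
C={n:read_camera(n) for n in("scene","top")}
cv2.imwrite("pics/c3.png",np.hstack([cv2.resize(C[n]["color"][y:y+150,x:x+195,::-1],None,fx=2,fy=2,interpolation=2) for n,(x,y) in {"top":(110,70),"scene":(160,110)}.items()]))
E
```

```text
clock: 10.77
eef_pos: [0.5289, -0.0199, 0.122]
orientation: [-0.473, -3.103, -0.0]
ft_force: [-0.3, 0.3, -1.5]
width: -0.0001
gripper_force: 0.0
```

View pics/c3.png

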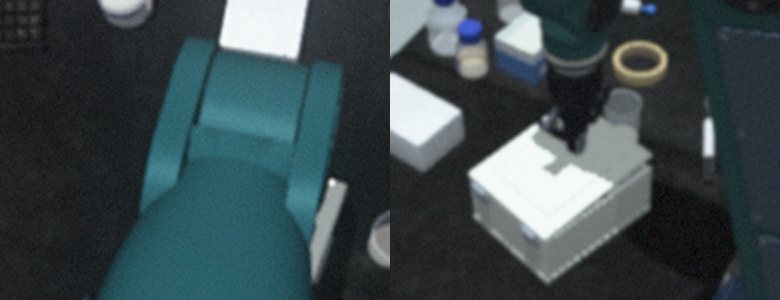

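The cover is nearly shut, with a small gap at its free edge near (630,180). I'll press down in small steps until the force rises.

```bash
python3 -m crank '[[0,-0.1,-0.4,0,0,0],[-0.1,-0.2,-0.8,0,0,0],[-0.1,-0.3,-1.2,0,0,0],[-0.1,-0.3,-1.6,0,0,0],[-0.1,-0.3,-1.6,0,0,0]]';  python3 -m crank '[[0,0,-0.15,0,0,0],[0,0,-0.3,0,0,0],[0,0,-0.3,0,0,0]]'
```

```text
clock: 11.28
eef_pos: [0.5284, -0.0228, 0.1076]
orientation: [-0.474, -3.105, 0.0]
ft_force: [-0.5, 0.0, -0.6]
width: -0.0003
gripper_force: 0.0
clock: 11.53
eef_pos: [0.5285, -0.0229, 0.105]
orientation: [-0.474, -3.105, 0.0]
ft_force: [0.5, 0.2, -0.0]
width: 0.0002
gripper_force: 0.0
```

```bash
python3 -m crank '[[0,0,-0.15,0,0,0],[0,0,-0.3,0,0,0],[0,0,-0.3,0,0,0],[0,0,-0.3,0,0,0]]'
```

```text
clock: 11.87
eef_pos: [0.5288, -0.0229, 0.1041]
orientation: [0.473, 3.104, -0.0]
ft_force: [-11.0, 0.8, 32.2]
width: -0.0001
gripper_force: 16.0
```

It pressed to the stop at 32 N, so the cover is shut. Now I'll lift clear and look.

```bash
python3 -m crank '[[0,0,0,0,0,0],[0,0,0,0,0,0],[0,0,1,0,0,0],[0,0,4,0,0,0],[0,0,8,0,0,0],[0,0,12,0,0,0],[0,0,16,0,0,0],[0,0,20,0,0,0],[0,0,20,0,0,0],[0,0,20,0,0,0],[0,0,20,0,0,0]]'
python3 - <<'E'
from h import *
C={n:read_camera(n) for n in("scene","top")}
cv2.imwrite("pics/c4.png",np.hstack([cv2.resize(C[n]["color"][y:y+150,x:x+195,::-1],None,fx=2,fy=2,interpolation=2) for n,(x,y) in {"top":(220,110),"scene":(160,110)}.items()]))
c=C["scene"];print(mark_of("scene","cover_edge")[:1],proj(c,B((.54,.003),-.35,(0,-.105,.098))))
for t in("beaker","tape","timer","marker"):print(t,[atz(ray(C[n],m["pixel"]),0).round(3) for n in C for m in mark_of(n,t)[:1]])
E
```

```text
clock: 12.78
eef_pos: [0.5285, -0.0229, 0.3017]
orientation: [-0.474, -3.105, -0.0]
ft_force: [0.6, 0.6, -0.5]
width: -0.0001
gripper_force: 0.0
[] [271.14334385 176.53752065]
beaker [array([ 0.538, -0.193,  0.   ]), array([ 0.532, -0.188,  0.   ])]
tape [array([ 0.563, -0.341,  0.   ]), array([ 0.582, -0.348,  0.   ])]
timer [array([ 0.422, -0.337,  0.   ]), array([ 0.401, -0.317,  0.   ])]
marker [array([ 0.377, -0.211,  0.   ]), array([ 0.395, -0.211,  0.   ])]
```

View pics/c4.png

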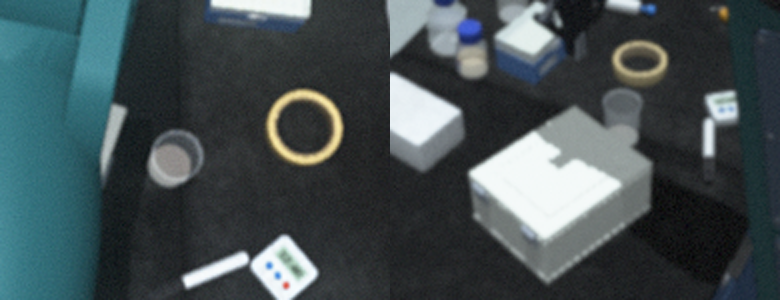

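The cover lies flat on the rim in the right crop. Beaker, tape, timer and marker are where they were, and the arm is clear.

```bash
python3 -c "from rig import *; print(finish_job())"
```

```text
the job is handed in; nothing more can be done
None
```

The job is handed in at about 13 s of the 59 s allowed: the flap was pressed to its stop, then the cover (32 N). The last pictures show the cover flat on the rim and the bystanders in place; the vials can't be seen under the cover, and `finish_job()` gave no verdict.

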